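Seat a die-cast housing in the leak-test fixture and lock the clamp

ROBOT

A 7-joint arm with a two-finger parallel gripper is mounted at the origin on a cart in front of the work surface, level with it; the furniture and walls round the work are solid. World frame = base frame: x ahead of the robot, y to its left, z up, the work surface at z = 0. Lengths are in m, angles in rad, forces in N, time in s.
With the tool pointing down it reaches from about 0.4 to 0.9 m from the base axis. Payload 5.6 kg.
Tool frame: the origin (TCP) lies at the very end of the fingers, on their centre line; the grasp point (between the pads) lies 19 mm behind it; z points along the fingers, y is the line along which they close (so a half turn about z gives the same grasp; the last joint's range is limited). The gripper opens to 92 mm and grips with 3 to 60 N. Pads are 20 mm wide; open, the fingers measure 128 mm over their backs; the gripper's body (75 mm by 189 mm) begins 69 mm behind the grasp point.
Start: joints at [-0.043, 0.468, -0.012, 1.603, 0.006, 1.071, -0.056], TCP at [0.65, -0, 0.215] pointing down, gripper open.
Joint ranges: [-2.53, 2.53], [-0.31, 2.02], [-1.57, 1.55], [0.28, 2.44], [-1.29, 4.43], [0.15, 1.84], [-2.92, 2.92]. Speed limits (rad/s): [2.57, 2.57, 3.14, 3.14, 3.14, 3.14, 3.14].

INTERFACE

Orientations are given as a rotation vector (axis times angle).
In Python, from station import robot, snapshot, camera_model gives the robot as it stands.
- The arm moves only by the shell command python3 -m crank 'ROWS' [FORCE]. ROWS is JSON, a list of rows, each an object with "rot": the turn, a rotation vector about the world's x, y, z in degrees, a list of three; "xyz": the shift along the world's x, y, z in mm, a list of three; "hand": the opening, from -1 (shut) to 1 (fully open). A call has 1 to 8 rows; each row shifts and turns the commanded pose from where the row before left it; what a row does not reach is not made up. A row lasts 1/10 s, in which the tool goes at most 50 mm and 8.59 degrees, less where a joint would pass 70% of its speed; a pose out of reach is approached as far as the arm can. A call is refused whole if a number of a shift passes 50 or a number of a turn 8.59, either way. A call with a gripper value outside its range is refused whole. The fingers move at their own pace and stop on an object; FORCE is the grip in N (left out, the last holds). Time passes only in rows, so rows that do not move let the fingers close. It gives the time, the measured TCP pose, the force, the opening and the grip force at its end, in the units of the state.
- robot.observe(): the state, without advancing time (a new reading comes with each control period).
- snapshot(name): name is "scene" or "side" or "wrist"; returns (picture, depth): 384x512x3 uint8, red, green, blue; 384x512 float32, m along the optical axis (not along the pixel's ray), 0 where there is no reading.
- camera_model(name): a dict with "fx", "fy", "cx", "cy" (pixels), "rvec" (rotation vector, rad) and "tvec" (3), from world to camera coordinates, as OpenCV has them; the wrist camera has in their place "hand_eye" (4x4, takes a point from camera to tool coordinates, whose origin is the TCP and whose axes are the flange's). Camera axes: x right, y down, z forward; pixel columns grow to the right and rows downward; lengths in m; the calibration is good to about 2 mm. A picture is of the moment at which its call begins: read the wrist's pose just before it. camera_model takes no time and is no camera call.
- robot.sign_off(): hands the job in; it is judged then, once.
The state is a dict: "t": time; "qpos": joint angles; "joint_vel": joint speeds; "effort": joint torques, N m; "position": TCP position; "tool_rot": TCP orientation; "wrist_force": force on the tool from outside, world axes, zero at the start; "torque": the same for the moment, N m; "gripper_width": finger opening in m; "grip_force": force on a finger pad.
Only numpy, scipy, OpenCV 4.12 (cv2) and the standard library are available. Lean on these libraries where they do the work, as an engineer would, in place of code of your own. Each camera call takes 0.05 s, during which the arm holds its last target. There are 200 camera calls.

TASK

Get the die-cast housing that lies askew on the leak-test fixture's plate ready for its test: without picking it up, push it along the plate with the fingertips into the corner, square and snug against both the long end stop and the side rail, its side tube in line with the sealing cap. Then push the handle of the clamp on that plate over, away from its leaning-back position, as far as it goes, so that the cap closes over the tube and presses on it, and leave it so. Lift nothing, keep the housing flat on the plate, and leave the other parts and tools where they are.

Things in the scene. Friction and masses are not known exactly. Their poses are not given: they have to be found in the camera images.
- fixture: Leak-test fixture, bolted down: dark steel plate 200 x 256 mm, 10 mm thick. Origin at its underside, on the bench (z = 0); x points from its open front edge (robot's side) to the side rail, y along the rail, from clamp to end stop. In this frame (mm): plate x -140 to 60, y -140 to 116; clamp bracket x -19 to 33, y -111 to -33, foot 15 high, barrel 32, cheeks (y -105 to -75) 68.
- nest (a point): Point on the plate's top (10 mm above the bench) in the corner, where the housing's origin lies when home: fixture frame x 6.7, y 54, z 10 mm. Axes as the fixture's.
- side_rail (a point): Steel bar along the fixture's y, 18 mm high above the plate, 88 mm long; its stop face, towards -x, lies at fixture x = 30 mm. Point: middle of that face's upper edge.
- end_stop (a point): Long steel bar along the fixture's x, 18 mm high above the plate, 160 mm long (x -116 to 44 mm); its stop face, towards -y, lies at fixture y = 90 mm. Point: middle of that face's upper edge.
- cap_mouth (a point): Centre of the open mouth of the clamp's sealing cap: black sleeve 28 mm across, 15 mm long, open to the fixture's +y, bore 16 mm, 10 mm deep. Its axis, along y, lies at fixture x = 6.7 mm, 12.7 mm above the plate. Mouth at fixture y = 3 mm with the clamp open, about 28 closed on a housing that is home.
- handle_pivot (a point): Pivot of the clamp handle: fixture frame x 6.7, y -88 mm, 60 mm above the bench; the handle turns about a line through it along the fixture's x, in the vertical plane of the cap's axis.
- handle_end (a point): Tip of the handle, on its centre line, 105 mm from the pivot.
- handle (a joint): Clamp handle, rad: 0 = open, leaning back 0.45 from upright towards the fixture's -y; grows as it is pushed up and over towards +y, to a stop at 1.50 (1.05 past upright, over the clamp's front). Grey grip 18 mm thick, 43 to 105 mm from the pivot. Stiff (0.3 N m, some 4 to 6 N at the grip); stays where it is left. It moves the cap 28 mm to +y, evenly over its travel.
- cap (a joint): How far the cap is pushed back on its spring, m: 0 = nothing presses on it; about 0.003 (9 N) with the clamp fully over on the tube of a housing that is home.
- housing: White die-cast part on the plate, 0.09 to 0.16 kg. Origin at its underside, z up; block x -23.3 to 23.3, y -24 to 36 mm, 25 high; port on top 24 mm across at y = 6, up to 36. Side tube 11.6 mm thick sticks out of its -y face to y = -36, axis 12.7 mm up. Home: origin at nest, axes along the fixture's, +x face on the rail, +y face on the end stop. Starts 7 to 12 cm off.
- fitting: Bystander: hose fitting standing upright on the fixture's plate near its front corner on the clamp's side, 21 x 18 mm, 43 mm high; origin at its foot.
- spare_a: Bystander: another housing, 48 x 64 x 39 mm, on the bench beside the end stop; origin at its underside.
- spare_b: Bystander: another, narrower housing, 37 x 65 x 36 mm, on the bench beside the end stop, nearer the robot; origin at its underside.
- stopper: Bystander: round stopper, 31 mm across, 34 mm high, on the bench beside the clamp's end of the plate; origin at its foot.
- screwdriver: Bystander: screwdriver, 171 mm long, 19 mm thick, lying on the bench beside the clamp's end of the plate; origin under its middle, length along its y.
Not all that is in view belongs to the job. What is shaped like the housing but purple is not meant.

How it is judged:
On the way, in this order (a step that is already met when the one before it is completed fails the run):
1. with the clamp still open, the housing lies square against the side rail (within 3 mm and 0.05 rad), its tube before the cap (x of housing in the frame of nest between -0.003 and 0.003 m and y of housing in the frame of nest between -0.016 and 0.004 m and angle between the y axis of housing and the y axis of fixture, either way round below 0.05 rad and value of joint handle below 0.9 rad), for 0.1 s.
2. the handle is over (above 1.40 rad) and the cap presses on the tube (value of joint handle above 1.4 rad and value of joint cap above 0.001 m), for 0.2 s.
At the end, for the whole second after the job is handed in: The housing rests flat in the corner, within 2.5 mm of its home against rail and end stop and square to 0.05 rad; the handle is over (above 1.40 rad) and the cap is pressed back at least 1 mm by the tube (all of step 2 and x of housing in the frame of nest between -0.0025 and 0.0025 m and y of housing in the frame of nest between -0.0025 and 0.0025 m and z of housing in the frame of nest between -0.003 and 0.003 m and angle between the y axis of housing and the y axis of fixture, either way round below 0.05 rad and linear speed of housing below 0.01 m/s); the robot touches nothing.
It fails at once if the housing is lifted more than 10 mm off the plate or tipped over 0.35 rad (z of housing in the frame of nest above 0.01 m or angle between housing's own z axis and vertical above 0.35 rad).
It fails at once if the housing goes off the plate (z of housing in the frame of nest below -0.004 m).
It fails at once if a bystander is moved more than 20 mm or the fitting is knocked over (distance of any of fitting, spare_a, spare_b, stopper, screwdriver from where it was at the start of the episode above 0.02 m or angle between fitting's own z axis and vertical above 0.5 rad).
It also fails if it takes over 64 s, if anything falls off the work surface, if the arm or the gripper's body presses on something with over 40 N, if the wrist force passes 120 N, or if a joint passes its speed limit or range.

## Working session

There is one attempt and no reset: what is moved stays moved. The work goes in short steps, Python scripts to look and compute and a shell command to move; the robot and the scene stay as the last step left them, time stands still between calls to the robot, and variables do not carry over. Pictures are saved under pics/ and viewed, at most 13 in all, crops included, and the job is handed in when it is done.

```bash
ls; mkdir -p pics; python3 - <<'E'
from station import robot,snapshot,camera_model
import cv2,numpy as np
for n in("scene","side"):
    p,d=snapshot(n); cv2.imwrite(f"pics/{n}0.png",p[:,:,::-1]); np.savez(f"{n}0.npz",p=p,d=d)
    print(n,camera_model(n))
print(robot.observe())
E
```

```text
pics
scene {'fx': 358.82782105545886, 'fy': 358.82782105545886, 'cx': 253.4477273499694, 'cy': 193.83922446772164, 'rvec': array([ 2.17828753, -0.66177966,  0.32686582]), 'tvec': array([-0.47951297,  0.2941179 ,  0.72535442])}
side {'fx': 453.32283937183945, 'fy': 453.32283937183945, 'cx': 257.799040939235, 'cy': 193.65136920390657, 'rvec': array([1.9936648 , 0.01791027, 0.00619101]), 'tvec': array([-0.58990097,  0.09369563,  1.0016366 ])}
{'t': 0.1, 'qpos': array([-0.04297085,  0.46833638, -0.01156107,  1.60351622,  0.0060336 ,
        1.07143064, -0.05630949]), 'joint_vel': array([-1.25365492e-03, -2.58727058e-03, -2.20029616e-04, -3.16711812e-03,
        1.86549302e-03,  5.97053199e-05,  4.89196193e-04]), 'effort': array([ 1.57556435e-03, -5.21645308e+01, -1.25145918e-02, -2.44365495e+01,
       -5.68165525e-02,  1.40885683e-02,  8.46384978e-05]), 'position': array([ 6.49468045e-01, -1.22633710e-04,  2.13711278e-01]), 'tool_rot': array([-2.22083753e+00, -2.22056143e+00,  2.01625358e-03]), 'wrist_force': array([0.15505202, 0.15318245, 0.08131641]), 'torque': array([-0.02307642, -0.0383987 ,  0.02970079]), 'grip_force': 0.0, 'gripper_width': 0.09206313863310392}
```

View pics/scene0.png

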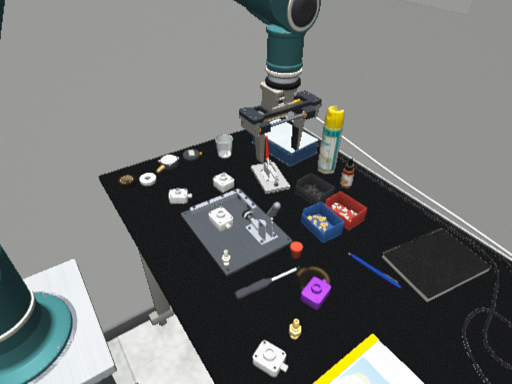

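View pics/side0.png

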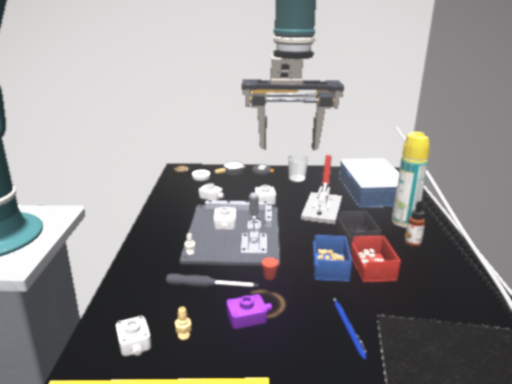

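Both views show the dark plate (scene ≈(182–290, 190–272); side ≈(187–280, 205–262)). The target housing is at scene (220,217) and side (224,217), the clamp with its handle at side (254,205–250), and the fitting at scene (226,258).

```bash
cat > h.py <<'E'
import numpy as np,cv2
from station import robot,snapshot,camera_model
from scipy.spatial.transform import Rotation as R
def pose(cam,obs=None):
    """camera->world R,t"""
    m=camera_model(cam)
    if "rvec" in m:
        r=R.from_rotvec(m["rvec"]).as_matrix(); return m,r.T,-r.T@np.array(m["tvec"])
    he=np.array(m["hand_eye"]); T=R.from_rotvec(obs["tool_rot"]).as_matrix()
    return m,T@he[:3,:3],T@he[:3,3]+obs["position"]
def ray(mp,uv,z):
    m,r,t=mp; uv=np.atleast_2d(uv).astype(float)
    d=np.c_[(uv[:,0]-m["cx"])/m["fx"],(uv[:,1]-m["cy"])/m["fy"],np.ones(len(uv))]@r.T
    return t+d*((z-t[2])/d[:,2])[:,None]
def cloud(mp,d):
    m,r,t=mp; v,u=np.mgrid[:d.shape[0],:d.shape[1]]
    return np.stack([(u-m["cx"])/m["fx"]*d,(v-m["cy"])/m["fy"]*d,d],-1)@r.T+t
def proj(mp,P):
    m,r,t=mp; c=(np.atleast_2d(P)-t)@r
    return np.c_[c[:,0]/c[:,2]*m["fx"]+m["cx"],c[:,1]/c[:,2]*m["fy"]+m["cy"]]
E
python3 - <<'E'
from h import *
mp=pose("scene")
print(ray(mp,[[182,205],[242,190],[290,240],[228,271]],.01).round(3))
print("housing",ray(mp,[[220,215]],.035).round(3),"fit",ray(mp,[[226,264]],.01).round(3))
mp=pose("side"); print(ray(mp,[[187,262],[280,262],[196,206],[272,206]],.01).round(3),ray(mp,[[224,212]],.035).round(3))
print(camera_model("wrist"))
E
```

```text
[[ 0.453  0.182  0.01 ]
 [ 0.635  0.146  0.01 ]
 [ 0.627 -0.098  0.01 ]
 [ 0.441 -0.095  0.01 ]]
housing [[0.511 0.061 0.035]] fit [[ 0.448 -0.075  0.01 ]]
[[ 0.451 -0.107  0.01 ]
 [ 0.635 -0.102  0.01 ]
 [ 0.434  0.147  0.01 ]
 [ 0.624  0.154  0.01 ]] [[0.511 0.067 0.035]]
{'fx': 299.06099060724307, 'fy': 299.06099060724307, 'cx': 254.0533634615641, 'cy': 187.83826330400206, 'hand_eye': array([[ 7.84902422e-04, -9.65637967e-01, -2.59889784e-01,
         7.30099660e-02],
       [ 9.99999465e-01,  9.32902617e-04, -4.46128287e-04,
        -1.52130888e-03],
       [ 6.73250272e-04, -2.59889295e-01,  9.65638183e-01,
        -1.69335225e-01],
       [ 0.00000000e+00,  0.00000000e+00,  0.00000000e+00,
         1.00000000e+00]])}
```

```bash
python3 -m crank '[{"xyz":[-37,17,0]},{"xyz":[-37,17,0]},{"xyz":[-36,16,0],"hand":-1},{},{}]' 20; python3 - <<'E'
from h import *
o=robot.observe();p,d=snapshot("wrist");np.savez("w1.npz",p=p,d=d,o=o)
cv2.imwrite("pics/w1.png",p[:,:,::-1])
E
```

```text
invalid input at $[0]: expected keys rot, xyz, hand
```

View pics/w1.png

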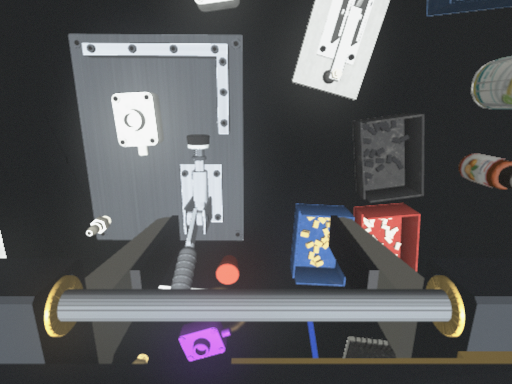

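The wrist view shows the plate (corners (73,36),(243,36),(245,240),(95,240)), the end stop across the top (83–228, 43–56), the rail at (217–229, 45–135), the housing at (135,120) tilted slightly with its tube at (143,150), the cap at (198,142), the handle at (185,265), and the fitting at (98,226).

```bash
python3 - <<'E'
from h import *
f=np.load("w1.npz",allow_pickle=True);p=f["p"];o=f["o"].item();mp=pose("wrist",o);d=f["d"]
g=p.min(2)
def edge(line_pts,z,name):
    P=ray(mp,line_pts,z); c=P.mean(0); u,s,v=np.linalg.svd((P-c)[:,:2]); print(name,c.round(4),"dir",v[0].round(4),"sd",(s[1]/len(P)**.5).round(4)); return c,v[0]
# end stop's near (lower) edge: per column, strongest bright->dark
pts=[]
for u in range(92,212,4):
    col=cv2.GaussianBlur(p,(3,3),0).mean(2)[44:66,u]; k=np.argmin(np.diff(col)); pts.append((u,44+k+.5))
e=edge(pts,.028,"endstop"); print([q[1] for q in pts])
pts=[]
for v in range(64,130,4):
    row=cv2.GaussianBlur(p,(3,3),0).mean(2)[v,205:226]; k=np.argmax(np.diff(row)); pts.append((205+k+.5,v))
r=edge(pts,.028,"rail"); print([q[0] for q in pts])
print("plate corners",ray(mp,[[73,36],[243,36],[245,240],[95,240]],.01).round(4))
# housing
m=((g>140)).astype(np.uint8); m[:62]=0;m[:,:95]=0;m[160:]=0;m[:,175:]=0
cs,_=cv2.findContours(m,0,1);c=max(cs,key=cv2.contourArea)
print(cv2.minAreaRect(c),cv2.boundingRect(c))
C=cloud(mp,d)
print("top z",np.median(C[...,2][100:105,118:150]),"cap",C[138:146,190:206,2].max(),"plate z",np.median(C[170:200,110:150,2]))
hm=m.astype(bool)&(C[...,2]>.03)
P=C[hm][:,:2]; print(len(P),P.min(0),P.max(0)); 
# port top excluded from rect anyway
R_=cv2.minAreaRect((P*1000).astype(np.float32)); print(R_, cv2.boxPoints(R_))
print("handle",[C[v,185].round(3) for v in (250,265,280)],"fit",C[226:234,92:106][...,2].max())
big=cv2.resize(p[30:250,60:260],None,fx=3,fy=2.7,interpolation=cv2.INTER_CUBIC);cv2.imwrite("pics/w1c.png",big[:,:,::-1])
E
```

```text
endstop [0.533 0.128 0.028] dir [ 1.     -0.0021] sd 0.0003
[np.float64(55.5), np.float64(55.5), np.float64(55.5), np.float64(55.5), np.float64(55.5), np.float64(55.5), np.float64(55.5), np.float64(54.5), np.float64(54.5), np.float64(54.5), np.float64(55.5), np.float64(54.5), np.float64(55.5), np.float64(55.5), np.float64(55.5), np.float64(55.5), np.float64(55.5), np.float64(55.5), np.float64(55.5), np.float64(55.5), np.float64(55.5), np.float64(55.5), np.float64(55.5), np.float64(55.5), np.float64(55.5), np.float64(55.5), np.float64(55.5), np.float64(55.5), np.float64(55.5), np.float64(55.5)]
rail [0.6047 0.0849 0.028 ] dir [-0.0019 -1.    ] sd 0.0003
[np.float64(215.5), np.float64(215.5), np.float64(215.5), np.float64(215.5), np.float64(216.5), np.float64(216.5), np.float64(216.5), np.float64(216.5), np.float64(216.5), np.float64(216.5), np.float64(216.5), np.float64(216.5), np.float64(216.5), np.float64(216.5), np.float64(217.5), np.float64(217.5), np.float64(217.5)]
plate corners [[ 0.4413  0.1511  0.01  ]
 [ 0.6348  0.1511  0.01  ]
 [ 0.6352 -0.1008  0.01  ]
 [ 0.4316 -0.1011  0.01  ]]
((137.58670043945312, 123.06358337402344), (66.75310516357422, 46.75758743286133), 81.25383758544922) (111, 91, 51, 66)
top z 0.03460116989712059 cap 0.03631864825823705 plate z 0.009344652575035695
2168 [0.48766406 0.02900774] [0.64823494 0.09041424]
((568.548583984375, 62.76716613769531), (160.23634338378906, 60.10780715942383), 3.095872402191162) [[486.92422   88.45027 ]
 [490.17044   28.430193]
 [650.173     37.08406 ]
 [646.92676   97.10414 ]]
handle [array([ 0.579, -0.065,  0.111]), array([ 0.582, -0.072,  0.127]), array([ 0.584, -0.08 ,  0.14 ])] fit 0.3830369796637756
```

View pics/w1c.png

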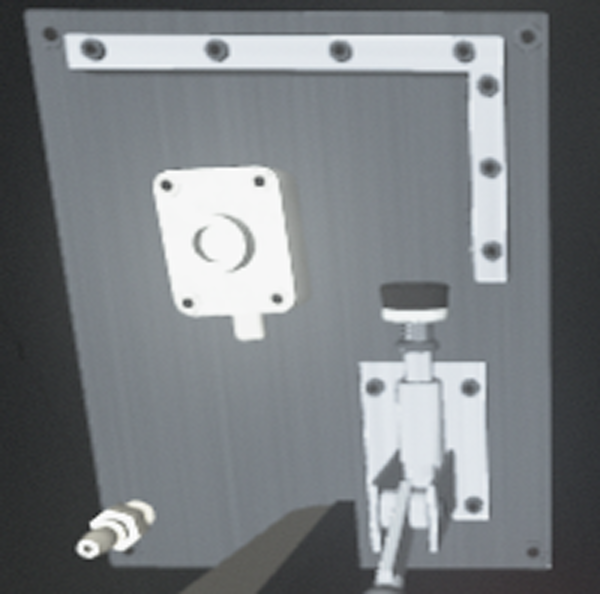

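The crop shows the housing's top corners at about (153,170), (276,165), (297,310), (176,318). It is turned by a few degrees, with the tube at (250,328) pointing to the clamp.

```bash
python3 - <<'E'
from h import *
f=np.load("w1.npz",allow_pickle=True);p=f["p"];o=f["o"].item();mp=pose("wrist",o);C=cloud(mp,f["d"])
P=ray(mp,[[111.2,93.3],[152,91],[159,145],[119,148]],.035);print(P.round(4))
l=P[0]-P[3];r=P[1]-P[2];print("yaw of y axis from +y (ccw deg)",[np.degrees(np.arctan2(-k[0],k[1])).round(1) for k in(l,r)], np.degrees(np.arctan2(*(P[1]-P[0])[[1,0]])),"centre",P.mean(0))
hm=(abs(C[...,2]-.0345)<.004)&(C[...,0]<.56)&(C[...,0]>.47)&(C[...,1]>.0)&(C[...,1]<.115)
n,l,s,_=cv2.connectedComponentsWithStats(hm.astype(np.uint8));i=1+np.argmax(s[1:,4]);Q=C[l==i][:,:2]*1000
print(n,s[i],cv2.minAreaRect(Q.astype(np.float32)))
E
```

```text
[[0.4886 0.0878 0.035 ]
 [0.5342 0.0903 0.035 ]
 [0.5371 0.0306 0.035 ]
 [0.4902 0.027  0.035 ]]
yaw of y axis from +y (ccw deg) [np.float64(1.5), np.float64(2.8)] 3.0880662249910693 centre [0.51250128 0.05893329 0.035     ]
3 [ 112   91   47   56 1798] ((512.1085205078125, 59.68351745605469), (47.105751037597656, 60.209632873535156), 2.7293412685394287)
```

```bash
python3 -m crank '[{"rot":[0,0,0],"xyz":[-46,4,0],"hand":-0.48},{"rot":[0,0,0],"xyz":[-46,4,0],"hand":-0.48},{"rot":[0,0,0],"xyz":[-45,4,0],"hand":-0.48},{"rot":[0,0,0],"xyz":[0,0,-45],"hand":-0.48},{"rot":[0,0,0],"xyz":[0,0,-45],"hand":-0.48},{"rot":[0,0,0],"xyz":[0,0,-44],"hand":-0.48},{"rot":[0,0,0],"xyz":[0,0,0],"hand":-0.48},{"rot":[0,0,0],"xyz":[0,0,0],"hand":-0.48}]' 20; python3 - <<'E'
from h import *
o=robot.observe();p,d=snapshot("wrist")
cv2.imwrite("pics/w2.png",p[:,:,::-1])
E
```

```text
t: 0.95
position: [0.5129, 0.012, 0.0807]
tool_rot: [-2.221, -2.221, 0.002]
wrist_force: [0.9, 0.4, 0.5]
gripper_width: 0.0299
grip_force: 0.0
```

View pics/w2.png

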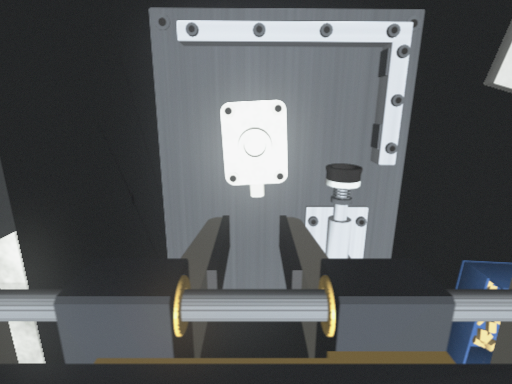

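The view shows the tube at (257,190) centred between the fingertips at (222,218) and (287,218), and the housing almost square. I'll descend and push +y.

```bash
python3 -m crank '[{"rot":[0,0,0],"xyz":[0,0,-35],"hand":-0.48},{"rot":[0,0,0],"xyz":[0,0,-26],"hand":-0.48},{"rot":[0,0,0],"xyz":[0,0,0],"hand":-0.48},{"rot":[0,0,0],"xyz":[0,5,0],"hand":-0.48},{"rot":[0,0,0],"xyz":[0,5,0],"hand":-0.48},{"rot":[0,0,0],"xyz":[0,5,0],"hand":-0.48},{"rot":[0,0,0],"xyz":[0,5,0],"hand":-0.48},{"rot":[0,0,0],"xyz":[0,5,0],"hand":-0.48}]'; python3 -m crank '[{"rot":[0,0,0],"xyz":[0,5,0],"hand":-0.48},{"rot":[0,0,0],"xyz":[0,5,0],"hand":-0.48},{"rot":[0,0,0],"xyz":[0,3,0],"hand":-0.48},{"rot":[0,0,0],"xyz":[0,3,0],"hand":-0.48},{"rot":[0,0,0],"xyz":[0,2,0],"hand":-0.48},{"rot":[0,0,0],"xyz":[0,0,0],"hand":-0.48}]'
```

```text
t: 1.8
position: [0.5137, 0.0373, 0.0204]
tool_rot: [2.221, 2.221, 0.002]
wrist_force: [-0.7, -1.7, 1.0]
gripper_width: 0.0241
grip_force: 0.9
t: 2.4
position: [0.5129, 0.0555, 0.0194]
tool_rot: [-2.221, -2.222, -0.0]
wrist_force: [-0.3, -0.4, -0.2]
gripper_width: 0.0241
grip_force: 0.0
```

```bash
python3 -m crank '[{"rot":[0,0,0],"xyz":[0,2,0],"hand":-0.48},{"rot":[0,0,0],"xyz":[0,2,0],"hand":-0.48},{"rot":[0,0,0],"xyz":[0,0,0],"hand":-0.48}]';python3 -m crank '[{"rot":[0,0,0],"xyz":[0,1,0],"hand":-0.48},{"rot":[0,0,0],"xyz":[0,1,0],"hand":-0.48},{"rot":[0,0,0],"xyz":[0,0,0],"hand":-0.48}]'; python3 - <<'E'
from h import *
o=robot.observe();p,d=snapshot("wrist")
np.savez("w3.npz",p=p,d=d,o=o);cv2.imwrite("pics/w3.png",p[:,:,::-1])
E
```

```text
t: 2.7
position: [0.5127, 0.0584, 0.0194]
tool_rot: [2.222, 2.221, -0.002]
wrist_force: [-0.9, -3.6, 0.8]
gripper_width: 0.0239
grip_force: 1.6
t: 3.0
position: [0.5126, 0.0585, 0.0195]
tool_rot: [2.223, 2.219, -0.004]
wrist_force: [-1.3, -7.5, 2.3]
gripper_width: 0.0235
grip_force: 3.8
```

View pics/w3.png

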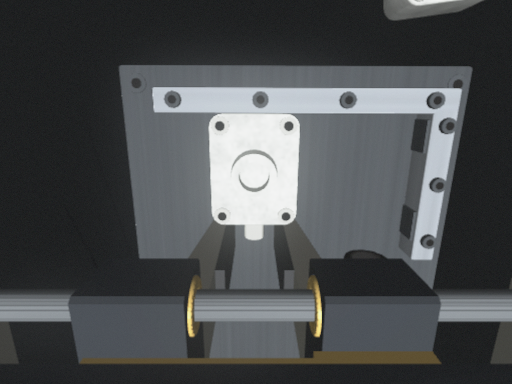

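The housing is against the end stop and square (block (210–298, 113–224), stop edge at row 112). Now I'll retreat, go round to its -x face with the fingers shut, and push +x.

```bash
python3 -m crank '[{"rot":[0,0,0],"xyz":[0,-15,0],"hand":-0.48},{"rot":[0,0,0],"xyz":[0,-15,0],"hand":-0.48},{"rot":[0,0,0],"xyz":[0,-5,45],"hand":-0.48},{"rot":[0,0,0],"xyz":[-32,0,10],"hand":-1},{"rot":[0,0,0],"xyz":[-32,35,0],"hand":-1},{"rot":[0,0,0],"xyz":[0,37,0],"hand":-1},{"rot":[0,0,0],"xyz":[0,0,-30],"hand":-1},{"rot":[0,0,0],"xyz":[0,0,-24],"hand":-1}]'; python3 -m crank '[{"rot":[0,0,0],"xyz":[0,0,0],"hand":-1},{"rot":[0,0,0],"xyz":[0,0,0],"hand":-1}]'
```

```text
t: 3.85
position: [0.4496, 0.099, 0.0205]
tool_rot: [2.219, 2.223, 0.004]
wrist_force: [-0.5, -0.7, 0.4]
gripper_width: 0.0003
grip_force: 0.0
t: 4.05
position: [0.449, 0.0974, 0.0207]
tool_rot: [-2.222, -2.22, 0.001]
wrist_force: [0.6, -0.2, -0.0]
gripper_width: 0.0006
grip_force: 0.0
```

```bash
python3 -m crank '[{"rot":[0,0,0],"xyz":[10,0,0],"hand":-1},{"rot":[0,0,0],"xyz":[8,0,0],"hand":-1},{"rot":[0,0,0],"xyz":[6,0,0],"hand":-1},{"rot":[0,0,0],"xyz":[6,0,0],"hand":-1},{"rot":[0,0,0],"xyz":[7,0,0],"hand":-1},{"rot":[0,0,0],"xyz":[7,0,0],"hand":-1},{"rot":[0,0,0],"xyz":[7,0,0],"hand":-1},{"rot":[0,0,0],"xyz":[7,0,0],"hand":-1}]'; python3 -m crank '[{"rot":[0,0,0],"xyz":[7,0,0],"hand":-1},{"rot":[0,0,0],"xyz":[7,0,0],"hand":-1},{"rot":[0,0,0],"xyz":[6,0,0],"hand":-1},{"rot":[0,0,0],"xyz":[5,0,0],"hand":-1},{"rot":[0,0,0],"xyz":[3,0,0],"hand":-1},{"rot":[0,0,0],"xyz":[0,0,0],"hand":-1}]';  python3 - <<'E'
from h import *
o=robot.observe();p,d=snapshot("wrist")
np.savez("w4.npz",p=p,d=d,o=o);cv2.imwrite("pics/w4.png",p[:,:,::-1])
E
```

```text
t: 4.85
position: [0.5072, 0.0978, 0.0205]
tool_rot: [-2.221, -2.221, 0.001]
wrist_force: [-3.1, 0.0, 2.9]
gripper_width: 0.0003
grip_force: 1.7
t: 5.45
position: [0.5357, 0.0978, 0.0205]
tool_rot: [2.221, 2.221, 0.001]
wrist_force: [-0.7, -0.8, -0.8]
gripper_width: 0.0002
grip_force: 0.5
```

View pics/w4.png

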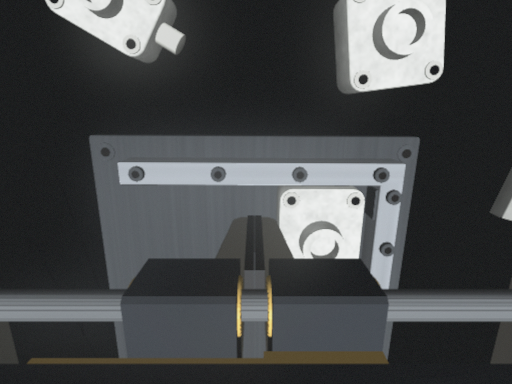

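The housing (280–364, 187+) is still square and along the end stop, a few mm short of the rail. I'll keep pushing.

```bash
python3 -m crank '[{"rot":[0,0,0],"xyz":[3,0,0],"hand":-1},{"rot":[0,0,0],"xyz":[2,0,0],"hand":-1},{"rot":[0,0,0],"xyz":[0,0,0],"hand":-1}]'; python3 -m crank '[{"rot":[0,0,0],"xyz":[1,0,0],"hand":-1},{"rot":[0,0,0],"xyz":[1,0,0],"hand":-1},{"rot":[0,0,0],"xyz":[0,0,0],"hand":-1}]'
```

```text
t: 5.8
position: [0.5407, 0.098, 0.0206]
tool_rot: [2.221, 2.221, 0.001]
wrist_force: [-0.1, -0.9, -0.6]
gripper_width: 0.0004
grip_force: 0.3
t: 6.1
position: [0.5422, 0.098, 0.0206]
tool_rot: [2.221, 2.221, 0.001]
wrist_force: [-0.6, 0.1, -0.2]
gripper_width: 0.0002
grip_force: 0.5
```

```bash
python3 -m crank '[{"rot":[0,0,0],"xyz":[1,0,0],"hand":-1},{"rot":[0,0,0],"xyz":[1,0,0],"hand":-1},{"rot":[0,0,0],"xyz":[0,0,0],"hand":-1}]'; python3 -m crank '[{"rot":[0,0,0],"xyz":[1,0,0],"hand":-1},{"rot":[0,0,0],"xyz":[1,0,0],"hand":-1},{"rot":[0,0,0],"xyz":[0,0,0],"hand":-1}]'
```

```text
t: 6.4
position: [0.5444, 0.098, 0.0206]
tool_rot: [2.221, 2.221, 0.001]
wrist_force: [-1.1, -0.9, -0.1]
gripper_width: 0.0002
grip_force: 0.4
t: 6.7
position: [0.5452, 0.098, 0.0205]
tool_rot: [-2.221, -2.221, 0.002]
wrist_force: [-3.7, -0.7, 2.9]
gripper_width: 0.0005
grip_force: 2.3
```

```bash
python3 -m crank '[{"rot":[0,0,0],"xyz":[1,0,0],"hand":-1},{"rot":[0,0,0],"xyz":[1,0,0],"hand":-1},{"rot":[0,0,0],"xyz":[0,0,0],"hand":-1}]'; python3 -m crank '[{"rot":[0,0,0],"xyz":[-20,0,0],"hand":-1},{"rot":[0,0,0],"xyz":[-30,-40,20],"hand":-1},{"rot":[0,0,0],"xyz":[0,-20,45],"hand":-1},{"rot":[0,0,0],"xyz":[40,0,45],"hand":-1},{"rot":[0,0,0],"xyz":[45,-10,40],"hand":-1},{"rot":[0,0,0],"xyz":[0,0,0],"hand":-1}]';  python3 - <<'E'
from h import *
o=robot.observe();p,d=snapshot("wrist")
np.savez("w5.npz",p=p,d=d,o=o);cv2.imwrite("pics/w5.png",p[:,:,::-1])
E
```

```text
t: 7.0
position: [0.5453, 0.098, 0.0205]
tool_rot: [-2.219, -2.219, 0.007]
wrist_force: [-9.4, -0.6, 8.6]
gripper_width: 0.0002
grip_force: 5.1
t: 7.6
position: [0.5788, 0.0314, 0.1603]
tool_rot: [2.217, 2.211, 0.019]
wrist_force: [0.2, -0.1, 0.0]
gripper_width: 0.0002
grip_force: 0.0
```

View pics/w5.png

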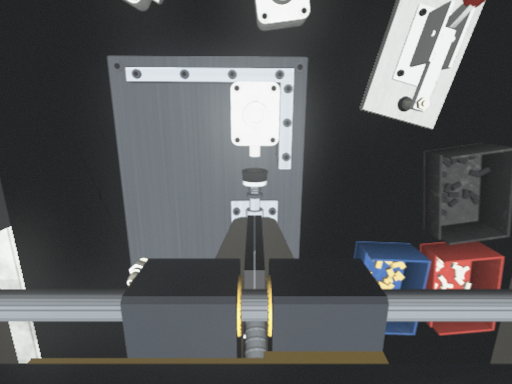

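The housing sits snugly in the corner: top (231–280, 82–146), flush with the rail at col 280 and the end stop at row 82, with the tube (255,150) in line with the cap (255,177). Now I'll cross above and behind the handle.

```bash
python3 -m crank '[{"rot":[0,0,0],"xyz":[2,0,45],"hand":-1},{"rot":[0,0,0],"xyz":[0,-40,0],"hand":-1},{"rot":[0,0,0],"xyz":[0,-40,0],"hand":-1},{"rot":[0,0,0],"xyz":[0,-40,0],"hand":-1},{"rot":[0,0,0],"xyz":[0,-40,0],"hand":-1},{"rot":[0,0,0],"xyz":[0,0,-40],"hand":-1},{"rot":[0,0,0],"xyz":[0,0,-40],"hand":-1},{"rot":[0,0,0],"xyz":[0,0,0],"hand":-1}]'; python3 -c "
from station import robot;print(robot.observe()['position'])"
```

```text
t: 8.45
position: [0.567, -0.1263, 0.1132]
tool_rot: [-2.214, -2.215, 0.011]
wrist_force: [-0.6, 0.6, -0.1]
gripper_width: 0.0006
grip_force: 0.0
[ 0.5669831  -0.12630397  0.11319238]
```

```bash
python3 -m crank '[{"rot":[0,0,0],"xyz":[14,0,8],"hand":-1},{"rot":[0,0,0],"xyz":[0,10,0],"hand":-1},{"rot":[0,0,0],"xyz":[0,10,0],"hand":-1},{"rot":[0,0,0],"xyz":[0,10,0],"hand":-1},{"rot":[0,0,0],"xyz":[0,10,0],"hand":-1},{"rot":[0,0,0],"xyz":[0,10,3],"hand":-1},{"rot":[0,0,0],"xyz":[0,8,5],"hand":-1},{"rot":[0,0,0],"xyz":[0,0,0],"hand":-1}]'; python3 - <<'E'
from h import *
p,d=snapshot("side");a=cv2.resize(p[150:290,160:340],None,fx=3,fy=3,interpolation=2)
cv2.imwrite("pics/s6.png",a[:,:,::-1])
E
```

```text
t: 9.25
position: [0.5858, -0.0673, 0.1359]
tool_rot: [-2.218, -2.224, -0.001]
wrist_force: [-0.4, -0.4, -0.5]
gripper_width: 0.0004
grip_force: 0.0
```

View pics/s6.png

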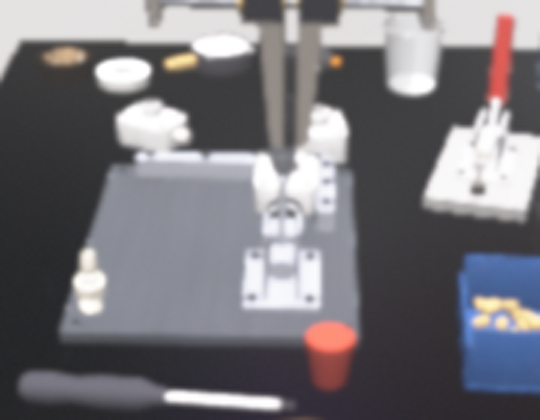

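The fingers hide the handle, which should now be about upright at crop (283,200); nothing else has moved. I'll go on over the arc.

```bash
python3 -m crank '[{"rot":[0,0,0],"xyz":[-4,9,0],"hand":-1},{"rot":[0,0,0],"xyz":[0,9,-1],"hand":-1},{"rot":[0,0,0],"xyz":[0,9,-2],"hand":-1},{"rot":[0,0,0],"xyz":[0,8,-3],"hand":-1},{"rot":[0,0,0],"xyz":[0,7,-3],"hand":-1},{"rot":[0,0,0],"xyz":[0,7,-4],"hand":-1},{"rot":[0,0,0],"xyz":[0,6,-4],"hand":-1}]'; python3 -m crank '[{"rot":[0,0,0],"xyz":[0,5,-5],"hand":-1},{"rot":[0,0,0],"xyz":[0,4,-5],"hand":-1},{"rot":[0,0,0],"xyz":[0,4,-4],"hand":-1},{"rot":[0,0,0],"xyz":[0,0,0],"hand":-1}]';python3 - <<'E'
from h import *
p,d=snapshot("scene");a=cv2.resize(p[150:290,150:330],None,fx=3,fy=3,interpolation=2)
cv2.imwrite("pics/s7.png",a[:,:,::-1])
E
```

```text
t: 10.0
position: [0.5827, -0.0129, 0.1184]
tool_rot: [2.221, 2.222, 0.002]
wrist_force: [1.4, -1.1, 4.3]
gripper_width: 0.0001
grip_force: 2.1
t: 10.4
position: [0.5826, 0.0002, 0.1041]
tool_rot: [-2.22, -2.222, -0.002]
wrist_force: [2.0, 0.5, 4.5]
gripper_width: 0.0007
grip_force: 1.9
```

View pics/s7.png

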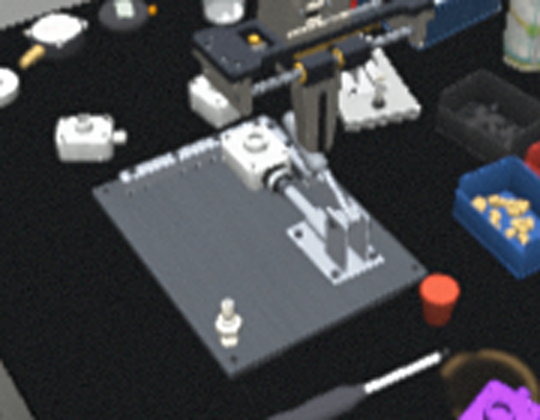

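The handle is over the front under the fingers (crop (305,160)) and the cap (272,178) is on the tube. I'll press on to the stop.

```bash
python3 -m crank '[{"rot":[0,0,0],"xyz":[0,1,-2],"hand":-1},{"rot":[0,0,0],"xyz":[0,1,-2],"hand":-1},{"rot":[0,0,0],"xyz":[0,0,0],"hand":-1}]'; python3 -m crank '[{"rot":[0,0,0],"xyz":[0,1,-2],"hand":-1},{"rot":[0,0,0],"xyz":[0,1,-2],"hand":-1},{"rot":[0,0,0],"xyz":[0,0,0],"hand":-1}]'
```

```text
t: 10.75
position: [0.583, 0.0006, 0.1029]
tool_rot: [2.221, 2.22, 0.001]
wrist_force: [-4.2, -3.3, 21.9]
gripper_width: 0.0004
grip_force: 10.3
t: 11.05
position: [0.5832, 0.001, 0.102]
tool_rot: [2.221, 2.218, 0.0]
wrist_force: [-12.2, -6.3, 43.5]
gripper_width: 0.0006
grip_force: 20.1
```

```bash
python3 -m crank '[{"rot":[0,0,0],"xyz":[0,-2,20],"hand":-1},{"rot":[0,0,0],"xyz":[0,-10,40],"hand":-1},{"rot":[0,0,0],"xyz":[0,-10,45],"hand":-1},{"rot":[0,0,0],"xyz":[0,0,0],"hand":-1},{"rot":[0,0,0],"xyz":[0,0,0],"hand":-1}]'; python3 - <<'E'
from h import *
o=robot.observe();p,d=snapshot("wrist");mp=pose("wrist",o);C=cloud(mp,d)
cv2.imwrite("pics/w8.png",cv2.resize(p[40:290,130:380],None,fx=2.4,fy=2.4,interpolation=2)[:,:,::-1])
print(o["position"])
hp=proj(mp,[[.5814,-.05+.105*np.sin(1.05),.06+.105*np.cos(1.05)+.005],[.5581,.068,.035],[.6047,.128,.035]]);print(hp.round(1))
# handle: highest points near x=.581
S=(abs(C[...,0]-.5814)<.006)&(C[...,1]>-.02)&(C[...,1]<.06)&(C[...,2]>.06)&(C[...,2]<.15)
Q=C[S]; print(len(Q), np.polyfit(Q[:,1],Q[:,2],1), Q[:,1].max())
hm=(abs(C[...,2]-.0345)<.003)&(abs(C[...,0]-.575)<.045)&(C[...,1]>.06)&(C[...,1]<.14)
n,l,s,_=cv2.connectedComponentsWithStats(hm.astype(np.uint8));i=1+np.argmax(s[1:,4]);print(cv2.minAreaRect((C[l==i][:,:2]*1000).astype(np.float32)))
E
```

```text
t: 11.55
position: [0.5817, -0.0188, 0.2012]
tool_rot: [-2.221, -2.221, -0.0]
wrist_force: [0.2, 0.1, -0.7]
gripper_width: 0.0004
grip_force: 0.0
[ 0.58167818 -0.01883102  0.20118715]
[[255.8 123.8]
 [233.7  94.1]
 [278.4  32.5]]
807 [0.50611756 0.09698798] 0.042178392771799425
((580.93505859375, 98.23194122314453), (59.89799880981445, 46.514530181884766), 89.58515167236328)
```

View pics/w8.png

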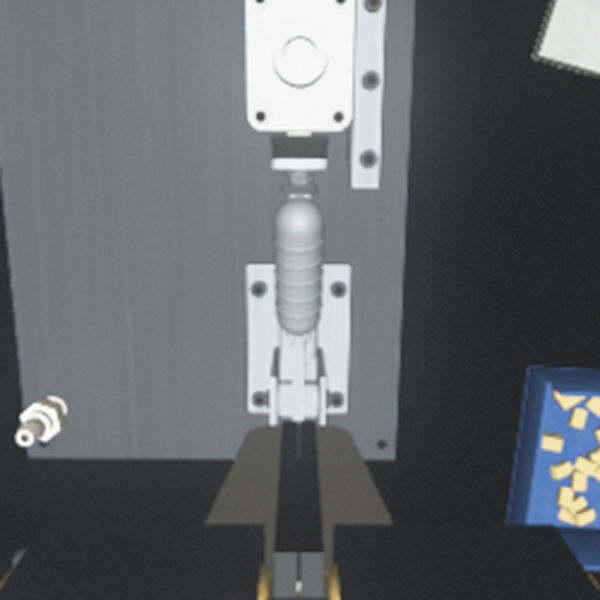

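The cap (crop (300,150)) covers the tube, the housing is flush with the rail, and the handle (300,260) is fully over with its tip at y ≈ 0.042 m. That matches the stop, and the gripper is clear.

```bash
python3 -c "
from station import robot;print(robot.sign_off())"
```

```text
the job is handed in; nothing more can be done
None
```

The job is handed in: the last wrist view put the housing square in the corner, about 0.5 mm from home, with the handle at its stop and the cap over the tube. No verdict came back, and I could not read the cap's spring travel directly.

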